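# Seat a brass seal blank in the V-block of an engraver's vise and hold it down

## Robot

A 6-joint arm with a two-finger parallel gripper is mounted at the origin on the work surface. World frame = base frame: x ahead of the robot, y to its left, z up, the work surface at z = 0. Lengths are in m, angles in rad, forces in N, time in s.
With the tool pointing down it reaches from about 0.2 to 0.875 m from the base axis. Payload 3.4 kg.
Tool frame: the origin (TCP) lies midway between the tips of the shut fingers; the grasp point (between the pads) lies 19 mm behind it; x points along the fingers, z is the direction in which the jaws open and shut, and the axes are right-handed (so a half turn about x gives the same grasp; the last joint's range is limited). The gripper opens to 94 mm and grips with 3 to 60 N. Pads are 16 mm wide; open, the fingers measure 119 mm over their backs; the gripper's body (75 mm by 177 mm) begins 78 mm behind the grasp point.
Start: joints at [1.208, 0.276, 1.505, -0, 1.361, -0.121], TCP at [0.138, 0.558, 0.205] pointing down, gripper open.
Joint ranges: [-2.89, 2.89], [-0.75, 2.08], [0.22, 2.7], [-1.18, 4.32], [0.11, 2.71], [-2.7, 2.7]. Speed limits (rad/s): [2.57, 2.57, 3.14, 3.14, 3.14, 3.14].

## Interface

Orientations are given as a unit quaternion [x, y, z, w].
In Python, from rig import manip, cams gives the robot as it stands.
- The arm moves only by the shell command python3 -m handwheel 'ROWS' [FORCE]. ROWS is JSON, a list of rows, each an object with "jaw": the opening, from -1 (shut) to 1 (fully open); "delta_pos": the shift along the tool's x, y, z each as a share of 15 cm, from -1 to 1, a list of three; "turn": the turn, a rotation vector about the tool's x, y, z each as a share of pi rad, from -1 to 1, a list of three. A call has 1 to 12 rows; each row is the pose to reach, as a shift and turn from the pose measured when the call began, along the tool's axes at that moment, turning the shorter way round; what a row does not reach only later rows make up. A row lasts 1/12 s, in which the tool goes at most 41.7 mm and 7.16 degrees, less where a joint would pass 70% of its speed; a pose out of reach is approached as far as the arm can. A call with a number of a shift or a turn outside -1 to 1 is refused whole. A call with a gripper value outside its range is refused whole. The fingers move at their own pace and stop on an object; FORCE is the grip in N (left out, the last holds). Time passes only in rows, so rows that repeat a pose let the fingers close. It gives the time, the measured TCP pose, the force and the opening at its end, in the units of the state.
- manip.read_state(): the state, without advancing time (a new reading comes with each control period).
- cams.capture(name): name is "scene" or "side" or "wrist"; returns a dict with "img" (480x640x3 uint8, red, green, blue), "depth" (480x640 float32, m along the optical axis (not along the pixel's ray), 0 where there is no reading), "K" (3x3 intrinsics, pixels), "extrinsics" (4x4, takes a point from world to camera coordinates). Camera axes: x right, y down, z forward; pixel columns grow to the right and rows downward; lengths in m; the calibration is good to about 2 mm. A picture is of the moment at which its call begins.
- manip.hand_in(): hands the job in, once; it reports no verdict.
The state is a dict: "clock": time; "q": joint angles; "qd": joint speeds; "effort": joint torques, N m; "tool_pos": TCP position; "ee_rot": TCP orientation; "contact_force": force on the tool from outside, world axes, zero at the start; "ft_torque": the same for the moment, N m; "gripper_width": finger opening in m.
Only numpy, scipy, OpenCV 4.12 (cv2) and the standard library are available. Lean on these libraries where they do the work, as an engineer would, in place of code of your own. Each camera call takes 0.05 s, during which the arm holds its last target.

## Task

Pick up the long round brass seal blank lying on the leather mat and lay it lengthwise in the groove of the V-block clamped in the ball vise, centred along the block, lowering it in gently rather than dropping it. Then press it down firmly with the gripper, but not so hard as to bruise the brass, so that it bears on both faces of the V along its length; finish while still holding it pressed there, ready for the engraver to clamp it. Leave the short blank, the graver, the stirrup clamp and the loupe where they are.

Things in the scene. Friction and masses are not known exactly. Their poses are not given: they have to be found in the camera images.
- blank: the long seal blank: plain solid brass cylinder 32 mm in diameter, 56 mm long, flat ends (a small tapped hole shows in one), 0.30 to 0.46 kg. Origin at its centre; its y axis is the cylinder's axis. It starts lying on the mat, axis level and 20 mm above the bench, pointing any way; it can roll. A firm push, some 10 to 20 N straight down, beds it in the V-block (a sideways push takes the load off one face); over 45 N on a face bruises it
- mat: brown leather mat fixed to the bench, 150 mm (x) by 230 mm (y), 4 mm thick, with a rolled hem that stands 7 mm above the bench round its edge. Origin at the centre of its underside. The two blanks lie on its two halves, about 116 mm apart along its y, either one on either half
- vise: engraver's ball vise, fixed: a leather ring 176 mm across on the bench, a steel ball 130 mm across in it, on top two steel jaws (each 24 mm thick, 60 mm long along y, tops at 142 mm above the bench) with a steel V-block clamped between them. Origin on the bench under its centre; x across the groove, y along the groove, z up
- v_seat (a point): point on the V-block, fixed to the vise and with its axes: where the centre of the 32 mm blank comes when it is fully seated and centred along the block, 172 mm above the bench. y runs along the groove. The V-block is 32 mm long along y, 44 mm wide along x, its top 7.6 mm below this point; the 90-degree V is open upwards, 30 mm wide at the top, each face sloping 45 degrees, so the seated blank overhangs the block by 12 mm at either end and stands 22 mm above its top
- v_near: the half of the V-block on the vise's -x side with its sloping face (fixed). Origin at the centre of the underside of the V-block, 120 mm above the bench
- v_far: the half of the V-block on the vise's +x side with its sloping face (fixed). Same origin as the other half
- stub: short brass blank, 32 mm in diameter, 22 mm high, standing on end on the mat; origin at the centre of its underside. To be left alone
- graver: engraving tool lying on the bench, 110 mm long along its x, mushroom-shaped wooden handle 34 mm across at its -x end; origin on the bench under its middle. To be left alone
- clamp: U-shaped steel stirrup clamp with a thumb screw, lying flat on the bench, about 90 mm (x) by 66 mm (y), 16 mm high; origin on the bench under its middle. To be left alone
- loupe: black eye loupe standing on the bench, 34 mm in diameter, 30 mm high; origin at the centre of its underside. To be left alone
Things that resemble listed ones, but are neither listed nor needed, are in the scene too. What is shaped like the blank but blue is not meant.

How it is judged:
On the way:
1. the long blank is lifted clear of the mat, in the gripper (height (world z) of blank above 0.06 m and contact force between the fingers and blank above 1 N and contact force between blank and mat below 0.1 N), for 0.2 s.
At the end, for the whole second after the job is handed in: the long blank lies in the V: centre within 2 mm sideways, -2.5/+2 mm in height, 7 mm along the groove of the seated point, axis within 0.04 rad; it bears on the two V faces with over 12 N in all and 3.5 N on each (weight alone: about 6 and 3 N), the fingers on it with over 2 N; it is still (contact force between blank and vise above 12 N and contact force between blank and v_near above 3.5 N and contact force between blank and v_far above 3.5 N and contact force between the fingers and blank above 2 N and x of blank in the frame of v_seat between -0.002 and 0.002 m and y of blank in the frame of v_seat between -0.007 and 0.007 m and z of blank in the frame of v_seat between -0.0025 and 0.002 m and angle between the y axis of blank and the y axis of v_seat, either way round below 0.04 rad and linear speed of blank below 0.02 m/s); the arm keeps its last pose, push and grip.
It fails at once if the blank is driven into the V-block or pressed so hard that it would bruise (over 45 N on a V face) (contact force between blank and v_near above 45 N or contact force between blank and v_far above 45 N).
It fails at once if the lifted blank is dropped (falls freely, faster than 0.25 m/s) (height (world z) of blank above 0.06 m and contact force between the fingers and blank below 0.1 N and linear speed of blank above 0.25 m/s).
It fails at once if the short blank, the graver, the clamp or the loupe is pushed aside (over 15 mm) (distance of any of stub, graver, clamp, loupe from where it was at the start of the episode above 0.015 m).
It also fails if it takes over 54 s, if anything falls off the work surface, if the arm or the gripper's body presses on something with over 40 N, if the wrist force passes 120 N, or if a joint passes its speed limit or range.

## Working session

There is one attempt and no reset: what is moved stays moved. The work goes in short steps, Python scripts to look and compute and a shell command to move; the robot and the scene stay as the last step left them, time stands still between calls to the robot, and variables do not carry over. Pictures are saved under pics/ and viewed, and the job is handed in when it is done.

```bash
mkdir -p pics; cat > h.py <<'E'
import numpy as np, cv2
from rig import manip, cams
from scipy.spatial.transform import Rotation as R
def cap(n,tag):
    c=cams.capture(n); cv2.imwrite(f'pics/{tag}.png',c['img'][:,:,::-1]); np.savez(f'pics/{tag}.npz',**c); return c
def cloud(c):
    d=c['depth'];K=c['K'];v,u=np.mgrid[0:d.shape[0],0:d.shape[1]]
    P=np.stack([(u-K[0,2])/K[0,0]*d,(v-K[1,2])/K[1,1]*d,d],-1)
    E=c['extrinsics']; W=(P-E[:3,3])@E[:3,:3]
    W[d<=0]=np.nan; return W
E
python3 - <<'E'
from h import *
s=manip.read_state();print({k:np.round(v,4) for k,v in s.items()})
for n in('scene','side','wrist'):
    c=cap(n,n+'0'); print(n,np.round(c['extrinsics'],3).tolist(),c['K'][0,0])
E
```

```text
{'clock': np.float64(0.0), 'q': array([ 1.208 ,  0.2765,  1.5061,  0.    ,  1.3607, -0.121 ]), 'qd': array([-0.0004,  0.0008, -0.0005,  0.0014,  0.0013, -0.0003]), 'effort': array([-4.30000e-03, -4.04583e+01, -2.37227e+01,  6.95000e-02,
        3.44000e-02, -2.00000e-04]), 'tool_pos': array([0.1375, 0.5577, 0.2046]), 'ee_rot': array([-0.4364,  0.5572,  0.4357,  0.5561]), 'contact_force': array([-0.4558,  0.6425,  0.1335]), 'ft_torque': array([-0.0018, -0.0155, -0.0269]), 'gripper_width': np.float64(0.0939)}
scene [[0.181, 0.983, 0.015, -0.052], [0.822, -0.143, -0.551, -0.418], [-0.539, 0.112, -0.835, 1.214], [0.0, 0.0, 0.0, 1.0]] 438.8564251380753
side [[0.865, -0.502, -0.008, -0.515], [-0.312, -0.524, -0.793, 0.236], [0.394, 0.688, -0.609, 0.726], [0.0, 0.0, 0.0, 1.0]] 476.09931869441374
wrist [[0.24, 0.971, -0.001, -0.574], [0.938, -0.232, 0.259, -0.026], [0.251, -0.063, -0.966, 0.39], [0.0, 0.0, 0.0, 1.0]] 368.13951975818276
```

View pics/scene0.png

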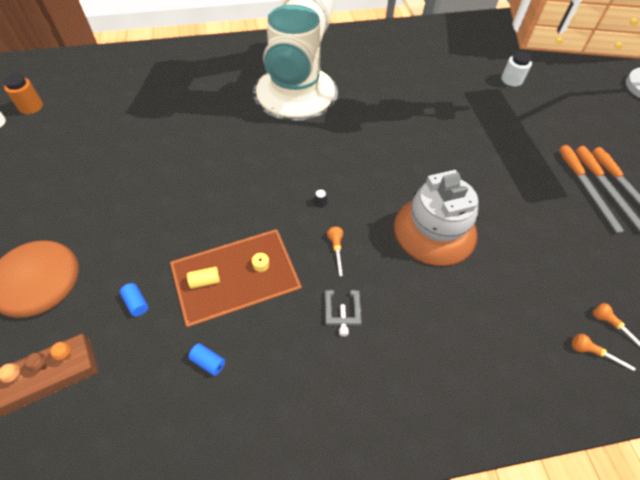

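View pics/side0.png

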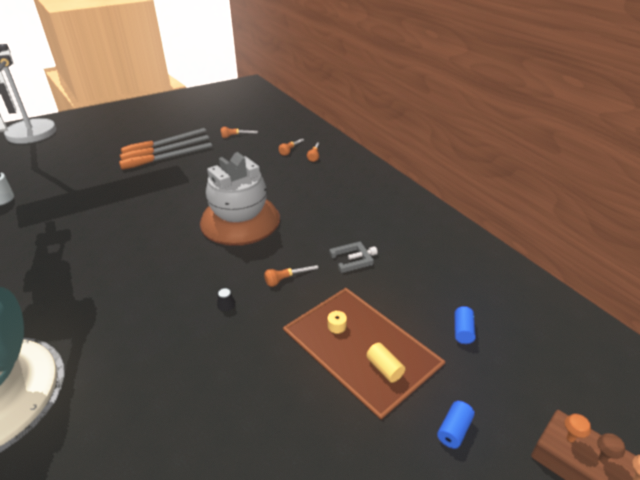

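View pics/wrist0.png

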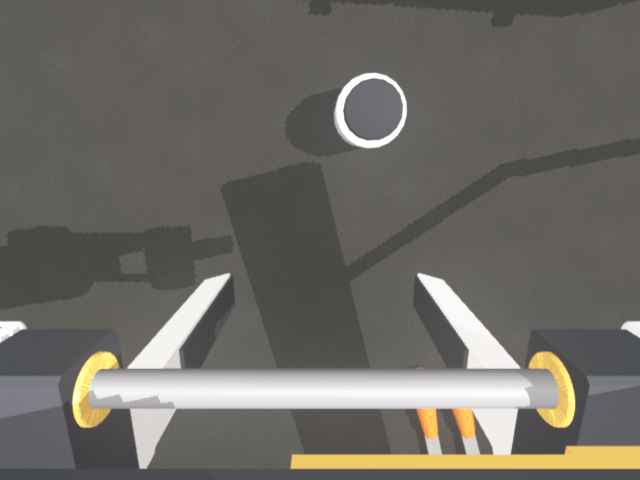

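The scene shows the long blank at about (203,278), the stub at (260,262), the vise at (447,205), the loupe at (320,198), the graver at (337,250) and the clamp at (343,310). The blue cylinders are decoys. Next I'll locate these in 3D.

```bash
python3 - <<'E'
from h import *
import cv2
for n in('scene','side'):
    c=dict(np.load(f'pics/{n}0.npz')); W=cloud(c); hsv=cv2.cvtColor(c['img'],cv2.COLOR_RGB2HSV)
    m=((hsv[...,0]>20)&(hsv[...,0]<35)&(hsv[...,1]>90)&(hsv[...,2]>90)&(W[...,2]<.06)&(W[...,2]>0.008)).astype(np.uint8)
    k,lab,st,ce=cv2.connectedComponentsWithStats(m)
    for i in range(1,k):
        if st[i,4]>60:
            p=W[lab==i]; p=p[np.isfinite(p[:,0])]; 
            print(n,st[i],ce[i].round(),'min',p.min(0).round(4),'max',p.max(0).round(4),'med',np.median(p,0).round(4))
            r=cv2.minAreaRect((p[:,:2]*1000).astype(np.float32)); print(r)
    # vise
    for zlo,zhi in((.138,.146),(.15,.175)):
        sel=(W[...,2]>zlo)&(W[...,2]<zhi)
        k,lab,st,ce=cv2.connectedComponentsWithStats(sel.astype(np.uint8))
        for i in range(1,k):
            if st[i,4]>25:
                p=W[lab==i]; print(' vise',zlo,st[i],np.median(p,0).round(4),cv2.minAreaRect((p[:,:2]*1000).astype(np.float32)))
    if n=='scene':
        cv2.imwrite('pics/v.png',cv2.resize(c['img'][160:275,380:500,::-1],None,fx=5,fy=5,interpolation=cv2.INTER_CUBIC))
    else: cv2.imwrite('pics/v2.png',cv2.resize(c['img'][140:250,190:290,::-1],None,fx=5,fy=5,interpolation=cv2.INTER_CUBIC))
E
```

```text
scene [252 253  16  17 209] [260. 261.] min [ 0.5253 -0.1739  0.0084] max [ 0.5575 -0.143   0.0279] med [ 0.5447 -0.1574  0.0249]
((541.5902099609375, -158.3025360107422), (31.59735107421875, 30.44639015197754), 18.361663818359375)
scene [187 267  32  20 454] [203. 277.] min [ 0.5439 -0.3005  0.0107] max [ 0.5767 -0.2438  0.0383] med [ 0.5659 -0.2714  0.032 ]
((561.0922241210938, -272.3150939941406), (30.842741012573242, 56.34095001220703), 3.6959707736968994)
 vise 0.138 [322   0  12  28  37] [-0.1034  0.1082  0.1421] ((-113.98402404785156, 110.80477905273438), (5.232612609863281, 137.24090576171875), 65.79419708251953)
 vise 0.138 [539   0  31   7 119] [-0.074   0.7439  0.1424] ((-75.20658874511719, 744.0856323242188), (78.73200225830078, 18.307069778442383), 70.9795150756836)
 vise 0.138 [578   3  62   9 246] [-0.0309  0.8864  0.1428] ((-31.845548629760742, 884.9857177734375), (162.58229064941406, 19.569900512695312), 73.89508819580078)
 vise 0.138 [263  55  52  15 154] [ 0.0914 -0.0217  0.1419] ((78.57077026367188, -23.365890502929688), (123.9617691040039, 47.04095458984375), 85.
[... 2624 characters left out ...]
439453125), (314.2337646484375, 644.9507446289062), 38.893863677978516)
 vise 0.15 [ 6 74  9 10 58] [0.1493 1.0116 0.1639] ((149.3143768310547, 1013.3487548828125), (15.706138610839844, 13.229523658752441), 12.60391616821289)
 vise 0.15 [230 152  16  15 144] [0.5304 0.2198 0.1573] ((530.6207275390625, 225.22325134277344), (21.05587387084961, 35.53062438964844), 4.463437080383301)
 vise 0.15 [219 157  16  13 107] [0.5    0.2136 0.158 ] ((505.66790771484375, 220.2563934326172), (19.08726692199707, 35.94690704345703), 7.391491889953613)
 vise 0.15 [  0 287  15  48 443] [ 0.0917 -0.0225  0.1616] ((91.2185287475586, -20.815746307373047), (82.23258209228516, 10.704920768737793), 79.92057037353516)
```

View pics/v.png

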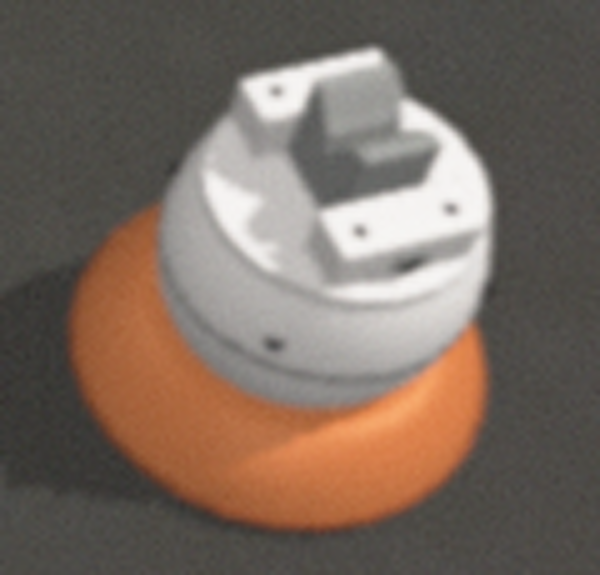

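View pics/v2.png

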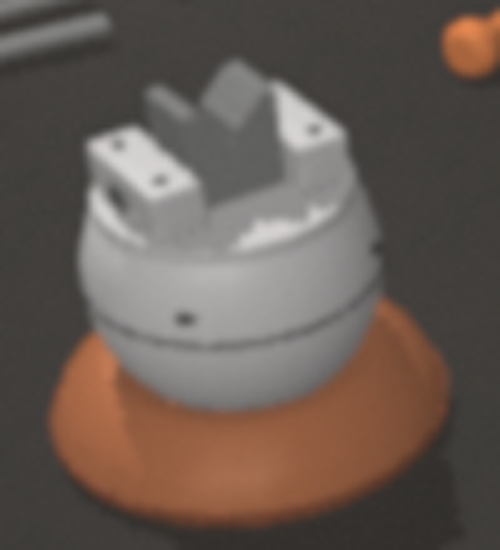

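```bash
cat >> h.py <<'E'
def plan(pos,yaw,maxp=0.15):
    """target: x down, tool z at angle yaw from world (mod pi); prints shift in tool axes (share) & turn"""
    s=manip.read_state(); Rt=R.from_quat(s['ee_rot']); M=Rt.as_matrix()
    best=None
    for y in(yaw,yaw+np.pi):
        z=np.array([np.cos(y),np.sin(y),0]);x=np.array([0,0,-1.]);T=R.from_matrix(np.stack([x,np.cross(z,x),z],1))
        rv=(Rt.inv()*T).as_rotvec()
        if best is None or np.linalg.norm(rv)<np.linalg.norm(best): best=rv
    d=np.array(pos)-s['tool_pos']
    print('t',round(float(s['clock']),2),'q',s['q'].round(3),'pos',s['tool_pos'].round(4),'F',np.round(s['contact_force'],2),'w',round(float(s['gripper_width']),4))
    print('axes x',M[:,0].round(3),'y',M[:,1].round(3),'z',M[:,2].round(3))
    print('world d',d.round(4),'share shift',(M.T@d/.15).round(4),'share turn',(best/np.pi).round(4),'deg',np.degrees(best).round(2))
E
python3 - <<'E'
from h import *
plan([.559,-.272,.20],np.radians(93.5))
E
```

```text
t 0.15 q [ 1.208  0.276  1.506 -0.     1.361 -0.121] pos [0.1375 0.5579 0.2048] F [-0.06 -0.49 -1.02] w 0.0941
axes x [-0.    -0.001 -1.   ] y [-0.971  0.239  0.   ] z [ 0.239  0.971 -0.001]
world d [ 0.4215 -0.8299 -0.0048] share shift [ 0.0378 -4.0527 -4.6989] share turn [-0.0964 -0.0004 -0.0001] deg [-17.35  -0.08  -0.02]
```

```bash

r='x'; python3 -m handwheel '[{"jaw":1,"delta_pos":[0,-0.81,-0.94],"turn":[0,0,0]},{"jaw":1,"delta_pos":[0,-0.81,-0.94],"turn":[0,0,0]},{"jaw":1,"delta_pos":[0,-0.81,-0.94],"turn":[0,0,0]},{"jaw":1,"delta_pos":[0,-0.81,-0.94],"turn":[0,0,0]},{"jaw":1,"delta_pos":[0,-0.81,-0.94],"turn":[0,0,0]},{"jaw":1,"delta_pos":[0,-0.81,-0.94],"turn":[0,0,0]}]'
python3 -m handwheel '[{"jaw":1,"delta_pos":[0,-0.81,-0.94],"turn":[0,0,0]},{"jaw":1,"delta_pos":[0,-0.81,-0.94],"turn":[0,0,0]},{"jaw":1,"delta_pos":[0,-0.81,-0.94],"turn":[0,0,0]},{"jaw":1,"delta_pos":[0,-0.81,-0.94],"turn":[0,0,0]},{"jaw":1,"delta_pos":[0,-0.81,-0.94],"turn":[0,0,0]},{"jaw":1,"delta_pos":[0,-0.81,-0.94],"turn":[0,0,0]}]'
python3 -c "
from h import *
plan([.559,-.272,.20],np.radians(93.5))"
```

```text
clock: 0.65
tool_pos: [0.2226, 0.3882, 0.2049]
ee_rot: [-0.436, 0.558, 0.434, 0.557]
contact_force: [0.1, 0.2, 0.2]
gripper_width: 0.0937
clock: 1.15
tool_pos: [0.3079, 0.2196, 0.2056]
ee_rot: [-0.435, 0.559, 0.432, 0.558]
contact_force: [-0.2, 1.3, -0.5]
gripper_width: 0.0936
t 1.15 q [ 0.44  -0.028  1.868 -0.005  1.302 -0.879] pos [0.3079 0.2196 0.2056] F [-0.21  1.27 -0.49] w 0.0936
axes x [ 0.001 -0.005 -1.   ] y [-0.969  0.248 -0.002] z [ 0.248  0.969 -0.004]
world d [ 0.2511 -0.4916 -0.0056] share shift [ 0.0547 -2.4334 -2.7604] share turn [-0.0991 -0.0015  0.0005] deg [-17.84  -0.26   0.09]
```

```bash

python3 -m handwheel '[{"jaw":1,"delta_pos":[0,-0.81,-0.92],"turn":[0,0,0]},{"jaw":1,"delta_pos":[0,-0.81,-0.92],"turn":[0,0,0]},{"jaw":1,"delta_pos":[0,-0.81,-0.92],"turn":[0,0,0]},{"jaw":1,"delta_pos":[0,-0.81,-0.92],"turn":[0,0,0]},{"jaw":1,"delta_pos":[0,-0.81,-0.92],"turn":[0,0,0]},{"jaw":1,"delta_pos":[0,-0.81,-0.92],"turn":[0,0,0]}]'
python3 -m handwheel '[{"jaw":1,"delta_pos":[0,-0.81,-0.92],"turn":[0,0,0]},{"jaw":1,"delta_pos":[0,-0.81,-0.92],"turn":[0,0,0]},{"jaw":1,"delta_pos":[0,-0.81,-0.92],"turn":[0,0,0]},{"jaw":1,"delta_pos":[0,-0.81,-0.92],"turn":[0,0,0]},{"jaw":1,"delta_pos":[0,-0.81,-0.92],"turn":[0,0,0]},{"jaw":1,"delta_pos":[0,-0.81,-0.92],"turn":[0,0,0]}]'
python3 -c "
from h import *
cap('wrist','w1')
plan([.559,-.272,.20],np.radians(93.5))"
```

```text
clock: 1.65
tool_pos: [0.3943, 0.054, 0.2065]
ee_rot: [-0.435, 0.56, 0.43, 0.559]
contact_force: [0.6, 0.4, 0.5]
gripper_width: 0.0939
clock: 2.15
tool_pos: [0.4804, -0.1116, 0.207]
ee_rot: [-0.434, 0.56, 0.43, 0.56]
contact_force: [0.6, 0.6, -0.1]
gripper_width: 0.094
t 2.2 q [-0.365  0.146  1.674 -0.003  1.318 -1.679] pos [ 0.4786 -0.1094  0.2069] F [-0.58  0.09  0.91] w 0.094
axes x [ 0.002 -0.003 -1.   ] y [-0.968  0.253 -0.003] z [ 0.253  0.968 -0.003]
world d [ 0.0804 -0.1626 -0.0069] share shift [ 0.0508 -0.7926 -0.9134] share turn [-0.1008 -0.001   0.0008] deg [-18.14  -0.19   0.14]
```

View pics/w1.png

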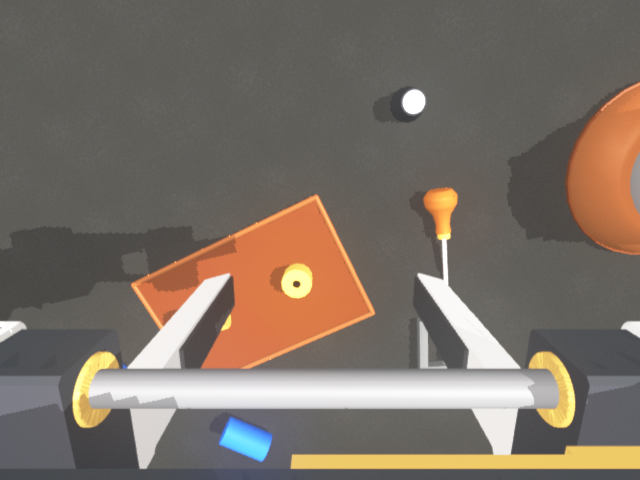

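```bash

python3 -m handwheel '[{"jaw":1,"delta_pos":[0.04,-0.28,-1],"turn":[-0.1,0,0]},{"jaw":1,"delta_pos":[0.04,-0.28,-1],"turn":[-0.1,0,0]},{"jaw":1,"delta_pos":[0.04,-0.28,-1],"turn":[-0.1,0,0]},{"jaw":1,"delta_pos":[0.04,-0.28,-1],"turn":[-0.1,0,0]},{"jaw":1,"delta_pos":[0.04,-0.28,-1],"turn":[-0.1,0,0]},{"jaw":1,"delta_pos":[0.04,-0.28,-1],"turn":[-0.1,0,0]},{"jaw":1,"delta_pos":[0.04,-0.28,-1],"turn":[-0.1,0,0]}]'
python3 - <<'E'
from h import *
c=cap('wrist','w2'); W=cloud(c)
plan([.559,-.272,.20],np.radians(93.5))
hsv=cv2.cvtColor(c['img'],cv2.COLOR_RGB2HSV)
m=((hsv[...,0]>20)&(hsv[...,0]<35)&(hsv[...,1]>90)&(hsv[...,2]>90)&(W[...,2]<.06)&(W[...,2]>0.008)).astype(np.uint8)
k,lab,st,ce=cv2.connectedComponentsWithStats(m)
for i in range(1,k):
    if st[i,4]>60:
        p=W[lab==i]; print(st[i],p.max(0).round(4),cv2.minAreaRect((p[:,:2]*1000).astype(np.float32)))
E
```

```text
clock: 2.78
tool_pos: [0.4814, -0.2622, 0.2012]
ee_rot: [0.515, -0.485, -0.514, -0.485]
contact_force: [-0.2, 0.8, -0.6]
gripper_width: 0.0938
t 2.83 q [-0.625  0.237  1.57  -0.     1.332 -2.257] pos [ 0.4814 -0.2621  0.2014] F [ 0.56 -0.04  0.09] w 0.094
axes x [ 0.002 -0.002 -1.   ] y [-0.998 -0.061 -0.002] z [-0.061  0.998 -0.002]
world d [ 0.0776 -0.0099 -0.0014] share shift [ 0.0104 -0.5125 -0.0971] share turn [-0.0001 -0.0005  0.0005] deg [-0.02 -0.09  0.09]
[586 242  14  12 124] [0.4979 0.0151 0.0276] ((492.7886657714844, 8.732234954833984), (11.48062801361084, 13.569550514221191), 19.647994995117188)
[403 263  29  26 192] [ 0.5467 -0.1489  0.0253] ((532.0294189453125, -164.6671905517578), (12.63679027557373, 30.556886672973633), 40.30324172973633)
[563 265  19  17 108] [0.5335 0.0085 0.0194] ((524.7863159179688, 5.032925128936768), (10.673928260803223, 21.623422622680664), 65.38713073730469)
[282 276  55  15 427] [ 0.5528 -0.2459  0.034 ] ((545.9490966796875, -273.4207763671875), (8.585762977600098, 55.62548065185547), 5.447813034057617)
[282 294  55  13 179] [ 0.5737 -0.2444  0.0352] ((568.111083984375, -272.7713317871094), (56.52592468261719, 15.779192924499512), 84.19309997558594)
```

View pics/w2.png

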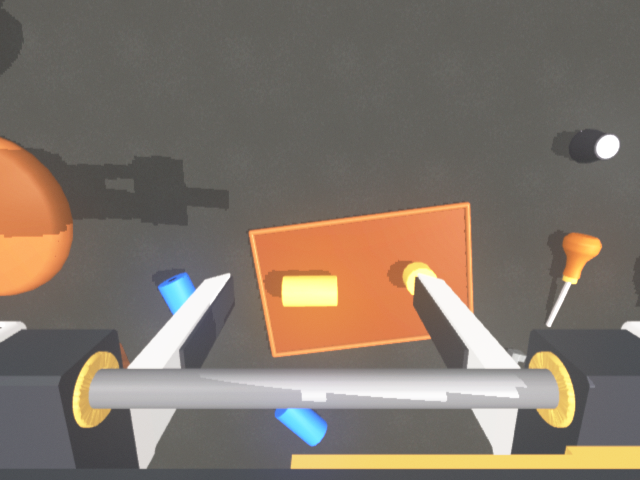

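The wrist view shows the long blank at (310,291), nearly parallel to the jaw opening. The stub is at (418,278), behind the right finger. I'll fit the cylinder from all three views.

```bash
python3 - <<'E'
from h import *
from scipy.optimize import least_squares
A=[]
for n in('scene0','side0','w2'):
    c=dict(np.load(f'pics/{n}.npz')); W=cloud(c).reshape(-1,3)
    s=(abs(W[:,0]-.56)<.03)&(abs(W[:,1]+.273)<.04)&(W[:,2]>.014)&(W[:,2]<.045)
    P=W[s]
    def f(p,P):
        a=np.array([-np.sin(p[1]),np.cos(p[1])]);nrm=np.array([a[1],-a[0]])
        d=(P[:,:2]-[p[0],-.273])@nrm
        return np.hypot(d,P[:,2]-p[2])-.016
    r=least_squares(f,[.56,.05,.02],args=(P,),loss='soft_l1',f_scale=.001)
    a=np.array([-np.sin(r.x[1]),np.cos(r.x[1])]); t=(P[:,:2]-[r.x[0],-.273])@a
    tm=np.percentile(t,[1,99]); print(n,len(P),r.x[0].round(4),np.degrees(r.x[1]).round(2),r.x[2].round(4),'ends',(tm-.273).round(4),'mid',(tm.mean()-.273).round(4),'rms',f(r.x,P).std().round(4))
E
```

```text
scene0 481 0.5586 4.37 0.019 ends [-0.3    -0.2446] mid -0.2723 rms 0.0017
side0 758 0.5579 4.11 0.0192 ends [-0.3014 -0.2455] mid -0.2735 rms 0.0027
w2 1655 0.5584 4.22 0.0188 ends [-0.2998 -0.2452] mid -0.2725 rms 0.0007
```

```bash
python3 -c "
from h import *
plan([.5584,-.2726,.08],np.radians(94.2))"
```

```text
t 2.83 q [-0.625  0.237  1.57  -0.     1.332 -2.257] pos [ 0.4814 -0.2621  0.2014] F [ 0.56 -0.04  0.09] w 0.094
axes x [ 0.002 -0.002 -1.   ] y [-0.998 -0.061 -0.002] z [-0.061  0.998 -0.002]
world d [ 0.077  -0.0105 -0.1214] share shift [ 0.8104 -0.5069 -0.0995] share turn [-0.004  -0.0005  0.0005] deg [-0.72 -0.09  0.09]
```

```bash

python3 -m handwheel '[{"jaw":0.6,"delta_pos":[0.4,-0.507,-0.1],"turn":[-0.004,0,0]},{"jaw":0.6,"delta_pos":[0.4,-0.507,-0.1],"turn":[-0.004,0,0]},{"jaw":0.6,"delta_pos":[0.4,-0.507,-0.1],"turn":[-0.004,0,0]},{"jaw":0.6,"delta_pos":[0.81,-0.507,-0.1],"turn":[-0.004,0,0]},{"jaw":0.6,"delta_pos":[0.81,-0.507,-0.1],"turn":[-0.004,0,0]},{"jaw":0.6,"delta_pos":[0.81,-0.507,-0.1],"turn":[-0.004,0,0]},{"jaw":0.6,"delta_pos":[0.81,-0.507,-0.1],"turn":[-0.004,0,0]}]' 20
python3 -c "
from h import *
plan([.5584,-.2726,.0075],np.radians(94.2))"
```

```text
clock: 3.42
tool_pos: [0.5578, -0.2706, 0.0798]
ee_rot: [-0.518, 0.481, 0.519, 0.481]
contact_force: [0.5, 0.2, -0.6]
gripper_width: 0.0753
t 3.42 q [-0.564  0.433  1.591 -0.     1.119 -2.21 ] pos [ 0.5578 -0.2706  0.0798] F [ 0.48  0.19 -0.59] w 0.0753
axes x [-0.001  0.    -1.   ] y [-0.997 -0.075  0.001] z [-0.075  0.997  0.   ]
world d [ 0.0006 -0.002  -0.0723] share shift [ 0.4818 -0.0032 -0.0137] share turn [ 0.0006  0.0001 -0.0002] deg [ 0.1   0.01 -0.03]
```

```bash

python3 -m handwheel '[{"jaw":0.6,"delta_pos":[0.2,-0.003,-0.013],"turn":[0,0,0]},{"jaw":0.6,"delta_pos":[0.35,-0.003,-0.013],"turn":[0,0,0]},{"jaw":0.6,"delta_pos":[0.43,-0.003,-0.013],"turn":[0,0,0]},{"jaw":0.6,"delta_pos":[0.46,-0.003,-0.013],"turn":[0,0,0]},{"jaw":0.6,"delta_pos":[0.48,-0.003,-0.013],"turn":[0,0,0]},{"jaw":0.6,"delta_pos":[0.48,-0.003,-0.013],"turn":[0,0,0]}]'
python3 -c "
from h import *
plan([.5584,-.2726,.0075],np.radians(94.2))
cap('side','s1');cap('wrist','w3')"
```

```text
clock: 3.92
tool_pos: [0.5594, -0.2729, 0.0094]
ee_rot: [0.519, -0.481, -0.518, -0.481]
contact_force: [0.0, -0.4, -0.8]
gripper_width: 0.0754
t 3.92 q [-0.566  0.505  1.667 -0.     0.967 -2.212] pos [ 0.5594 -0.2729  0.0094] F [ 0.03 -0.35 -0.8 ] w 0.0754
axes x [ 0.002 -0.001 -1.   ] y [-0.997 -0.075 -0.002] z [-0.075  0.997 -0.001]
world d [-0.001   0.0003 -0.0019] share shift [0.0125 0.0063 0.0022] share turn [ 0.0006 -0.0004  0.0005] deg [ 0.11 -0.08  0.09]
```

View pics/s1.png

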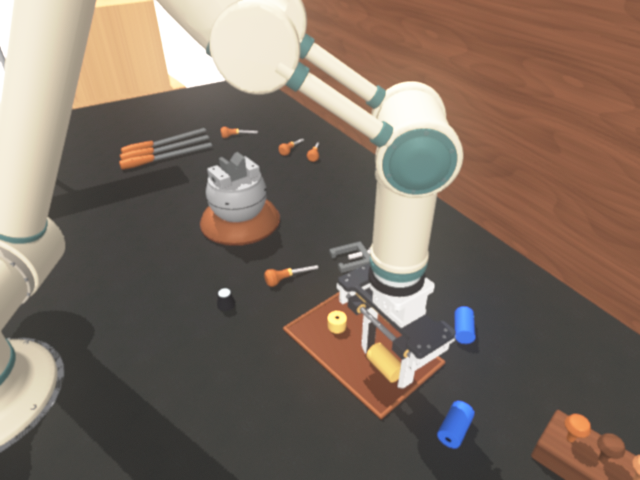

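View pics/w3.png

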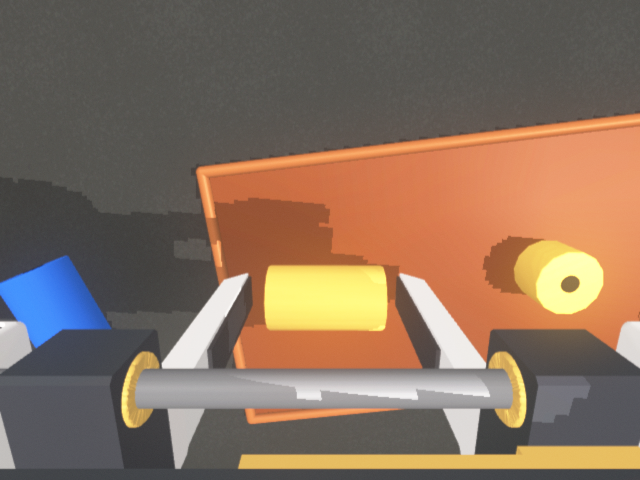

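The blank sits between the fingers, spanning (268–385, 298) in the wrist view, and the gripper clears the hem and the stub. I'll close now.

```bash

python3 -m handwheel '[{"jaw":0.4,"delta_pos":[0.006,0.006,0],"turn":[0,0,0]},{"jaw":0.3,"delta_pos":[0.006,0.006,0],"turn":[0,0,0]},{"jaw":0.1,"delta_pos":[0.006,0.006,0],"turn":[0,0,0]},{"jaw":0,"delta_pos":[0.006,0.006,0],"turn":[0,0,0]},{"jaw":0,"delta_pos":[0.006,0.006,0],"turn":[0,0,0]},{"jaw":0,"delta_pos":[0.006,0.006,0],"turn":[0,0,0]}]' 40
python3 -m handwheel '[{"jaw":0,"delta_pos":[-0.1,0,0],"turn":[0,0,0]},{"jaw":0,"delta_pos":[-0.3,0,0],"turn":[0,0,0]},{"jaw":0,"delta_pos":[-0.6,0,0],"turn":[0,0,0]},{"jaw":0,"delta_pos":[-0.6,0,0],"turn":[0,0,0]},{"jaw":0,"delta_pos":[-0.6,0,0],"turn":[0,0,0]},{"jaw":0,"delta_pos":[-0.6,0,0],"turn":[0,0,0]}]'
python3 -c "
from h import *
plan([.5584,-.2726,.25],np.radians(94.2))
cap('side','s2');cap('wrist','w4')"
```

```text
clock: 4.52
tool_pos: [0.5588, -0.2731, 0.0093]
ee_rot: [0.519, -0.481, -0.517, -0.481]
contact_force: [-0.7, 0.7, 4.9]
gripper_width: 0.0555
clock: 5.02
tool_pos: [0.5576, -0.2724, 0.098]
ee_rot: [0.519, -0.481, -0.518, -0.481]
contact_force: [-0.1, -0.1, -3.8]
gripper_width: 0.0555
t 5.02 q [-0.567  0.417  1.567  0.     1.157 -2.212] pos [ 0.5576 -0.2724  0.098 ] F [-0.11 -0.07 -3.84] w 0.0555
axes x [ 0.001 -0.    -1.   ] y [-0.997 -0.075 -0.001] z [-0.075  0.997 -0.   ]
world d [ 0.0008 -0.0002  0.152 ] share shift [-1.0133 -0.0061 -0.0021] share turn [ 0.0005 -0.0002  0.0002] deg [ 0.1  -0.03  0.04]
```

View pics/s2.png

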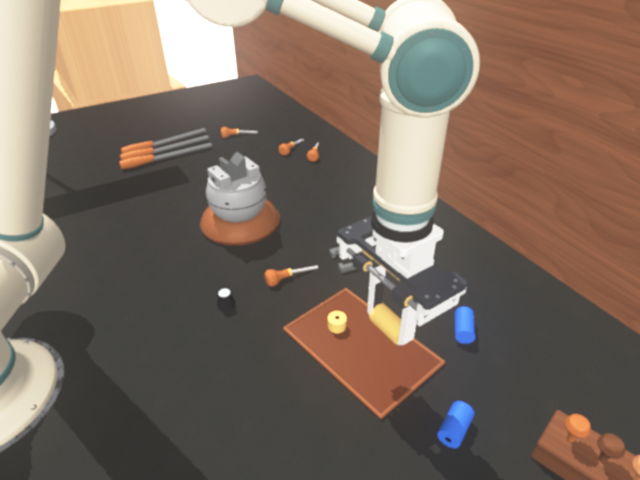

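View pics/w4.png

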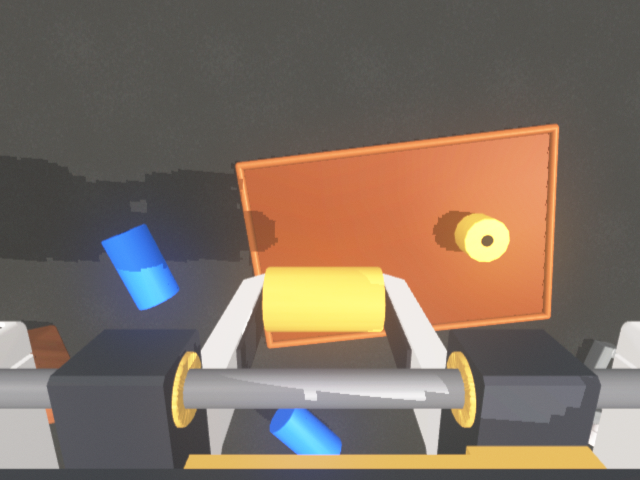

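The long blank is held by its ends, level, and clear of the mat. In the wrist view it spans (265–385, 298). Next I'll lift and carry it toward the vise.

```bash

python3 -m handwheel '[{"jaw":0,"delta_pos":[-0.2,0,0],"turn":[0,0,0]},{"jaw":0,"delta_pos":[-0.4,0,0],"turn":[0,0,0]},{"jaw":0,"delta_pos":[-0.6,0,0],"turn":[0,0,0]},{"jaw":0,"delta_pos":[-0.8,0.05,0.1],"turn":[0,0,0]},{"jaw":0,"delta_pos":[-1,0.1,0.3],"turn":[0,0,0]},{"jaw":0,"delta_pos":[-1,0.15,0.5],"turn":[0,0,0]},{"jaw":0,"delta_pos":[-1,0.17,0.7],"turn":[0,0,0]},{"jaw":0,"delta_pos":[-1,0.17,0.85],"turn":[0,0,0]},{"jaw":0,"delta_pos":[-1,0.17,0.85],"turn":[0,0,0]}]'
python3 -m handwheel '[{"jaw":0,"delta_pos":[0,0.04,0.2],"turn":[0,0,0]},{"jaw":0,"delta_pos":[0,0.08,0.4],"turn":[0,0,0]},{"jaw":0,"delta_pos":[0,0.12,0.6],"turn":[0,0,0]},{"jaw":0,"delta_pos":[0,0.17,0.85],"turn":[0,0,0]},{"jaw":0,"delta_pos":[0,0.2,1],"turn":[0,0,0]},{"jaw":0,"delta_pos":[0,0.2,1],"turn":[0,0,0]},{"jaw":0,"delta_pos":[0,0.2,1],"turn":[0,0,0]}]'
python3 -m handwheel '[{"jaw":0,"delta_pos":[0,0.04,0.2],"turn":[0,0,0]},{"jaw":0,"delta_pos":[0,0.08,0.4],"turn":[0,0,0]},{"jaw":0,"delta_pos":[0,0.12,0.6],"turn":[0,0,0]},{"jaw":0,"delta_pos":[0,0.17,0.85],"turn":[0,0,0]},{"jaw":0,"delta_pos":[0,0.2,1],"turn":[0,0,0]},{"jaw":0,"delta_pos":[0,0.2,1],"turn":[0,0,0]},{"jaw":0,"delta_pos":[0,0.2,1],"turn":[0,0,0]}]'
python3 -c "
from h import *
plan([.42,.2,.25],np.radians(95.5))"
```

```text
clock: 5.87
tool_pos: [0.52, -0.1419, 0.2452]
ee_rot: [-0.516, 0.48, 0.522, 0.48]
contact_force: [-0.3, -0.4, -3.4]
gripper_width: 0.0557
clock: 6.45
tool_pos: [0.4776, 0.0058, 0.2449]
ee_rot: [-0.516, 0.48, 0.523, 0.479]
contact_force: [0.6, 0.0, -2.9]
gripper_width: 0.0558
clock: 7.03
tool_pos: [0.4361, 0.1523, 0.2452]
ee_rot: [-0.517, 0.48, 0.523, 0.478]
contact_force: [0.3, -0.5, -3.1]
gripper_width: 0.0556
t 7.03 q [ 0.18   0.086  1.65   0.006  1.414 -1.473] pos [0.4361 0.1523 0.2452] F [ 0.32 -0.51 -3.09] w 0.0556
axes x [-0.009  0.004 -1.   ] y [-0.997 -0.082  0.009] z [-0.082  0.997  0.005]
world d [-0.0161  0.0477  0.0048] share shift [-0.03   0.081  0.326] share turn [-0.0045  0.0015 -0.0028] deg [-0.81  0.27 -0.51]
```

```bash

python3 -m handwheel '[{"jaw":0,"delta_pos":[-0.1,0.1,0.2],"turn":[-0.0045,0.0015,-0.0028]},{"jaw":0,"delta_pos":[-0.1,0.15,0.4],"turn":[-0.0045,0.0015,-0.0028]},{"jaw":0,"delta_pos":[-0.1,0.15,0.45],"turn":[-0.0045,0.0015,-0.0028]},{"jaw":0,"delta_pos":[-0.1,0.15,0.45],"turn":[-0.0045,0.0015,-0.0028]},{"jaw":0,"delta_pos":[-0.1,0.15,0.45],"turn":[-0.0045,0.0015,-0.0028]},{"jaw":0,"delta_pos":[-0.1,0.15,0.45],"turn":[-0.0045,0.0015,-0.0028]}]'
python3 -c "
from h import *
plan([.42,.22,.26],np.radians(95.5))
cap('wrist','w5');cap('scene','sc5');"
```

```text
clock: 7.53
tool_pos: [0.409, 0.2159, 0.2601]
ee_rot: [0.523, -0.477, -0.523, -0.475]
contact_force: [-0.0, 0.8, -3.7]
gripper_width: 0.0559
t 7.53 q [ 0.336  0.076  1.624 -0.002  1.443 -1.329] pos [0.409  0.2159 0.2601] F [-0.    0.85 -3.7 ] w 0.0559
axes x [-0.001 -0.002 -1.   ] y [-0.996 -0.094  0.001] z [-0.094  0.996 -0.002]
world d [ 0.011   0.0041 -0.0001] share shift [ 0.0004 -0.0755  0.0203] share turn [-0.0005 -0.0006 -0.0003] deg [-0.1  -0.1  -0.05]
```

View pics/w5.png

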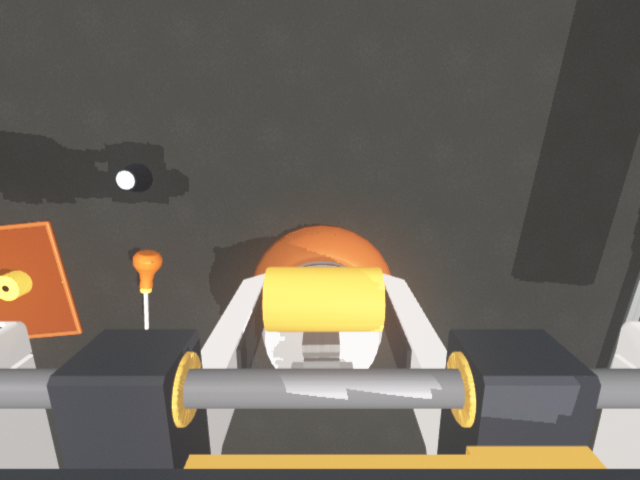

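The V-block is hidden behind the held blank, and the ring top is at (325,235). Image up points toward the base, so I'll pick a viewpoint further out.

```bash
python3 -c "
from h import *
c=dict(np.load('pics/w5.npz'));E=c['extrinsics'];K=c['K']
for dx in(.05,.1,.15,.2):
  for dz in (0,.06):
    o=[]
    for p in([.519,.222,.164],[.47,.222,.142],[.565,.222,.142]):
      q=E[:3,:3]@(np.array(p)-[dx,0.006,dz])+E[:3,3];o.append((K@q)[:2]/q[2])
    print(dx,dz,np.round(o).tolist())
# V from fixed cams
from scipy.optimize import least_squares
for n in('scene0','side0'):
    W=cloud(dict(np.load(f'pics/{n}.npz'))).reshape(-1,3)
    P=W[(abs(W[:,0]-.519)<.03)&(abs(W[:,1]-.222)<.03)&(W[:,2]>.146)&(W[:,2]<.163)]
    print(n,len(P),P.min(0).round(4),P.max(0).round(4))
"
```

```text
0.05 0 [[317.0, 314.0], [323.0, 249.0], [313.0, 349.0]]
0.05 0.06 [[318.0, 286.0], [323.0, 232.0], [315.0, 318.0]]
0.1 0 [[323.0, 255.0], [329.0, 189.0], [318.0, 298.0]]
0.1 0.06 [[323.0, 236.0], [328.0, 181.0], [319.0, 274.0]]
0.15 0 [[329.0, 192.0], [335.0, 124.0], [323.0, 243.0]]
0.15 0.06 [[328.0, 183.0], [333.0, 127.0], [323.0, 227.0]]
0.2 0 [[336.0, 121.0], [342.0, 53.0], [329.0, 183.0]]
0.2 0.06 [[334.0, 125.0], [339.0, 69.0], [328.0, 176.0]]
scene0 382 [0.4958 0.205  0.146 ] [0.5446 0.2422 0.163 ]
side0 269 [0.4949 0.2022 0.146 ] [0.542  0.2427 0.163 ]
```

```bash

python3 -m handwheel '[{"jaw":0,"delta_pos":[0,-0.2,0],"turn":[0,0,0]},{"jaw":0,"delta_pos":[0,-0.4,0],"turn":[0,0,0]},{"jaw":0,"delta_pos":[0,-0.6,0],"turn":[0,0,0]},{"jaw":0,"delta_pos":[0,-0.8,0],"turn":[0,0,0]},{"jaw":0,"delta_pos":[0,-1,-0.05],"turn":[0,0,0]},{"jaw":0,"delta_pos":[0,-1,-0.05],"turn":[0,0,0]},{"jaw":0,"delta_pos":[0,-1,-0.05],"turn":[0,0,0]}]'
python3 -m handwheel '[{"jaw":0,"delta_pos":[0,0,0],"turn":[0,0,0]},{"jaw":0,"delta_pos":[0,0,0],"turn":[0,0,0]}]'
python3 -c "
from h import *
plan([.559,.22,.26],np.radians(95.5))
cap('wrist','w6')
plan([.559,.22,.26],np.radians(95.5))
"
```

```text
clock: 8.22
tool_pos: [0.5604, 0.2213, 0.2587]
ee_rot: [-0.522, 0.478, 0.523, 0.475]
contact_force: [-1.0, 0.6, -2.8]
gripper_width: 0.0558
clock: 8.38
tool_pos: [0.5597, 0.2206, 0.2584]
ee_rot: [-0.522, 0.478, 0.523, 0.475]
contact_force: [-0.8, -0.8, -3.4]
gripper_width: 0.0558
t 8.38 q [ 0.261  0.296  1.346 -0.002  1.504 -1.401] pos [0.5597 0.2206 0.2584] F [-0.75 -0.77 -3.39] w 0.0558
axes x [-0.004 -0.003 -1.   ] y [-0.996 -0.091  0.004] z [-0.091  0.996 -0.002]
world d [-0.0007 -0.0006  0.0016] share shift [-0.0105  0.0051 -0.0033] share turn [-0.0017 -0.0007 -0.0013] deg [-0.3  -0.13 -0.23]
t 8.43 q [ 2.610e-01  2.950e-01  1.347e+00 -1.000e-03  1.504e+00 -1.401e+00] pos [0.5595 0.2209 0.2587] F [-0.54 -0.31 -2.59] w 0.0554
axes x [-0.003 -0.002 -1.   ] y [-0.996 -0.091  0.004] z [-0.091  0.996 -0.002]
world d [-0.0005 -0.0009  0.0013] share shift [-0.0084  0.0038 -0.0056] share turn [-0.0015 -0.0006 -0.0011] deg [-0.27 -0.12 -0.2 ]
```

View pics/w6.png

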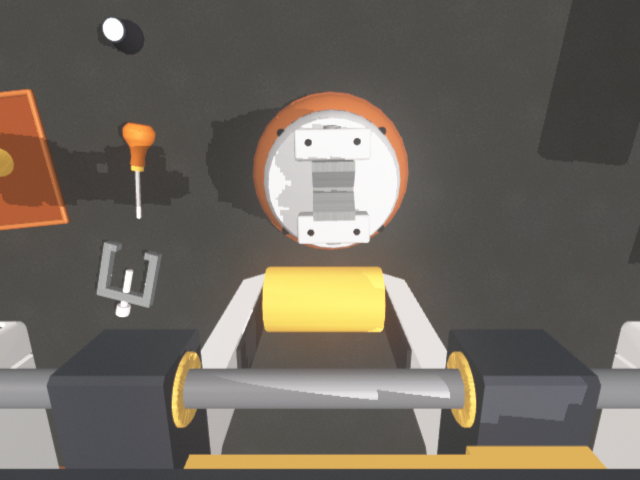

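The wrist view shows everything clearly: the V-block at (333,190) with its groove horizontal, the jaws at rows 143 and 228, and the held blank at (324,298). I'll fit the groove and the held blank in the same image, so calibration error largely cancels.

```bash
cat > fit.py <<'E'
from h import *
from scipy.optimize import least_squares
def fitV(W,dx=0):
    W=W.reshape(-1,3)
    P=W[(abs(W[:,0]-.519)<.028)&(abs(W[:,1]-.222)<.03)&(W[:,2]>.1515)&(W[:,2]<.163)]
    def f(p):
        xa=np.array([np.cos(p[1]),np.sin(p[1])]); d=(P[:,:2]-[p[0],.222])@xa
        return (P[:,2]-p[2]-abs(d))/np.sqrt(2)
    r=least_squares(f,[.519,.09,.1494],loss='soft_l1',f_scale=.001)
    ya=np.array([-np.sin(r.x[1]),np.cos(r.x[1])])
    g=(abs(f(r.x))<.002); t=(P[g][:,:2]-[r.x[0],.222])@ya
    e=np.percentile(t,[1.5,98.5])
    c=np.array([r.x[0],.222])+ya*e.mean()
    print('V n',len(P),'centre',c.round(4),'yaw',np.degrees(r.x[1]).round(2),'seat z',(r.x[2]+.016*2**.5).round(4),'len',np.ptp(e).round(4),'rms',np.median(abs(f(r.x))).round(4))
    return c,r.x
def fitB(W,c0,hsv):
    M=(abs(W[...,0]-c0[0])<.03)&(abs(W[...,1]-c0[1])<.035)&(abs(W[...,2]-c0[2])<.03)&(hsv[...,0]>18)&(hsv[...,0]<35)&(hsv[...,1]>80)
    P=W[M]
    def f(p):
        a=np.array([-np.sin(p[1]),np.cos(p[1]),p[3]]);a/=np.linalg.norm(a)
        q=P-[p[0],c0[1],p[2]]
        return np.linalg.norm(np.cross(q,a),axis=1)-.016
    r=least_squares(f,[c0[0],.09,c0[2],0],loss='soft_l1',f_scale=.0005)
    p=r.x;a=np.array([-np.sin(p[1]),np.cos(p[1]),p[3]]);a/=np.linalg.norm(a)
    t=(P-[p[0],c0[1],p[2]])@a; e=np.percentile(t,[1,99])
    c=np.array([p[0],c0[1],p[2]])+a*e.mean()
    print('B n',len(P),'centre',c.round(4),'yaw',np.degrees(p[1]).round(2),'tilt deg',np.degrees(p[3]).round(2),'len',np.ptp(e).round(4),'res',np.median(abs(f(p))).round(4))
    return c,p
E
python3 - <<'E'
from fit import *
c=dict(np.load('pics/w6.npz'));W=cloud(c)
tcp=np.array([.5596,.2208,.2585])
fitV(W); cb,_=fitB(W,tcp+[0,0,.011],cv2.cvtColor(c['img'],cv2.COLOR_RGB2HSV)); print('blank-tcp',cb-tcp)
for n in('scene0','side0'): fitV(cloud(dict(np.load(f'pics/{n}.npz'))))
E
```

```text
V n 1688 centre [0.5192 0.2239] yaw 6.4 seat z 0.1703 len 0.0312 rms 0.0006
B n 7790 centre [0.5592 0.2203 0.2678] yaw 5.2 tilt deg -0.07 len 0.0545 res 0.0003
blank-tcp [-0.00040379 -0.00052064  0.00932845]
V n 286 centre [0.523  0.2229] yaw 4.68 seat z 0.1666 len 0.0324 rms 0.0018
V n 186 centre [0.5154 0.2214] yaw 13.08 seat z 0.1661 len 0.0348 rms 0.0019
```

```bash
python3 - <<'E'
from fit import *
c=dict(np.load('pics/w6.npz'));W=cloud(c)
for lo,hi in((.134,.146),(.15,.168)):
    s=(W[...,2]>lo)&(W[...,2]<hi)&(abs(W[...,0]-.519)<.06)&(abs(W[...,1]-.222)<.05)
    # drop V-block region for jaws
    if lo<.14: s&=abs(W[...,0]-.519)>.024
    s=cv2.morphologyEx(s.astype(np.uint8),cv2.MORPH_OPEN,np.ones((3,3)))
    print(lo,s.sum(),cv2.minAreaRect((W[s>0][:,:2]*1000).astype(np.float32)))
# edges of jaws from image: line fit on jaw long edges
x,y=270,105
cv2.imwrite('pics/v6.png',cv2.resize(c['img'][115:255,265:405,::-1],None,fx=4.2,fy=4.2,interpolation=cv2.INTER_CUBIC))
E
```

```text
0.134 3917 ((519.6170654296875, 223.7918701171875), (96.95086669921875, 59.7620849609375), 6.365817070007324)
0.15 2271 ((519.2608642578125, 224.00082397460938), (44.175296783447266, 32.05424499511719), 6.244743824005127)
```

View pics/v6.png

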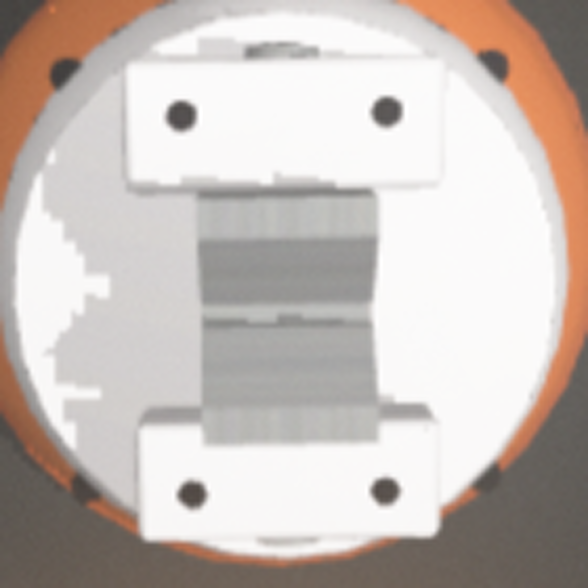

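```bash
python3 -c "
from h import *
plan([.5196,.2244,.205],np.radians(96.3))"
```

```text
t 8.43 q [ 2.610e-01  2.950e-01  1.347e+00 -1.000e-03  1.504e+00 -1.401e+00] pos [0.5595 0.2209 0.2587] F [-0.54 -0.31 -2.59] w 0.0554
axes x [-0.003 -0.002 -1.   ] y [-0.996 -0.091  0.004] z [-0.091  0.996 -0.002]
world d [-0.0399  0.0035 -0.0537] share shift [0.359  0.2614 0.0483] share turn [-0.006  -0.0006 -0.0011] deg [-1.07 -0.12 -0.2 ]
```

```bash

python3 -m handwheel '[{"jaw":0,"delta_pos":[0,0.15,0.048],"turn":[-0.006,-0.0006,-0.0011]},{"jaw":0,"delta_pos":[0,0.261,0.048],"turn":[-0.006,-0.0006,-0.0011]},{"jaw":0,"delta_pos":[0.1,0.261,0.048],"turn":[-0.006,-0.0006,-0.0011]},{"jaw":0,"delta_pos":[0.2,0.261,0.048],"turn":[-0.006,-0.0006,-0.0011]},{"jaw":0,"delta_pos":[0.3,0.261,0.048],"turn":[-0.006,-0.0006,-0.0011]},{"jaw":0,"delta_pos":[0.36,0.261,0.048],"turn":[-0.006,-0.0006,-0.0011]},{"jaw":0,"delta_pos":[0.36,0.261,0.048],"turn":[-0.006,-0.0006,-0.0011]},{"jaw":0,"delta_pos":[0.36,0.261,0.048],"turn":[-0.006,-0.0006,-0.0011]}]'
python3 -c "
from h import *
cap('side','s7')
cap('scene','sc7')
plan([.5196,.2244,.175],np.radians(96.3))"
```

```text
clock: 9.1
tool_pos: [0.5192, 0.2243, 0.2051]
ee_rot: [-0.527, 0.472, 0.527, 0.471]
contact_force: [0.3, -0.3, -3.4]
gripper_width: 0.0558
t 9.2 q [ 0.285  0.262  1.524 -0.     1.354 -1.396] pos [0.5202 0.2246 0.206 ] F [-0.86  0.17 -2.3 ] w 0.0559
axes x [ 0.002  0.    -1.   ] y [-0.994 -0.11  -0.002] z [-0.11   0.994  0.   ]
world d [-0.0006 -0.0002 -0.031 ] share shift [ 0.2064  0.0046 -0.0006] share turn [0.0001 0.0001 0.0006] deg [0.01 0.01 0.1 ]
```

View pics/s7.png

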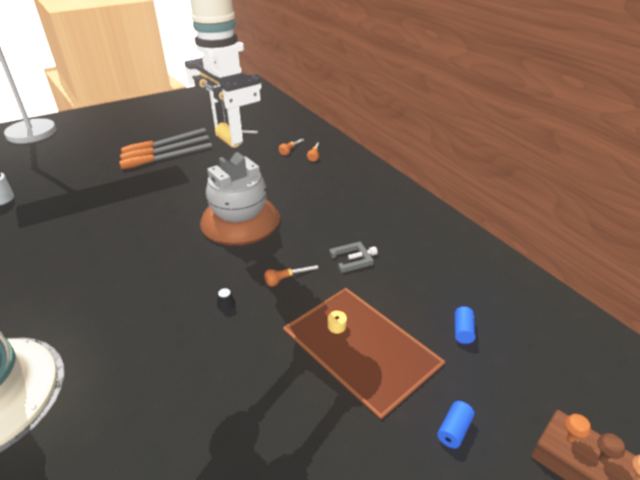

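The blank hangs over the vise at (230,135), aligned with the groove. I'll lower it in stages.

```bash

python3 -m handwheel '[{"jaw":0,"delta_pos":[0.06,0.002,0],"turn":[0,0,0]},{"jaw":0,"delta_pos":[0.12,0.002,0],"turn":[0,0,0]},{"jaw":0,"delta_pos":[0.17,0.002,0],"turn":[0,0,0]},{"jaw":0,"delta_pos":[0.21,0.002,0],"turn":[0,0,0]},{"jaw":0,"delta_pos":[0.24,0.002,0],"turn":[0,0,0]},{"jaw":0,"delta_pos":[0.25,0.002,0],"turn":[0,0,0]},{"jaw":0,"delta_pos":[0.25,0.002,0],"turn":[0,0,0]}]'
python3 -c "
from h import *
plan([.5196,.2244,.161],np.radians(96.3))
c=cap('wrist','w8');W=cloud(c)
plan([.5196,.2244,.161],np.radians(96.3))
from fit import fitB
fitB(W,np.array([.5196,.2244,.178]),cv2.cvtColor(c['img'],cv2.COLOR_RGB2HSV))"
```

```text
clock: 9.78
tool_pos: [0.5197, 0.2244, 0.1677]
ee_rot: [0.527, -0.472, -0.527, -0.472]
contact_force: [-0.7, 0.7, -2.6]
gripper_width: 0.0552
t 9.78 q [ 0.285  0.286  1.587 -0.     1.268 -1.396] pos [0.5197 0.2244 0.1677] F [-0.69  0.73 -2.63] w 0.0552
axes x [ 0.001  0.    -1.   ] y [-0.994 -0.11  -0.001] z [-0.11   0.994 -0.   ]
world d [-0.0001 -0.     -0.0067] share shift [ 0.0449  0.0007 -0.0001] share turn [ 0.     -0.      0.0002] deg [ 0.01 -0.    0.03]
t 9.83 q [ 0.285  0.285  1.586 -0.     1.269 -1.396] pos [0.52   0.2245 0.1683] F [ 0.17  0.39 -3.07] w 0.0558
axes x [ 0.001  0.    -1.   ] y [-0.994 -0.11  -0.001] z [-0.11   0.994  0.   ]
world d [-0.0004 -0.0001 -0.0073] share shift [ 0.0483  0.0028 -0.0006] share turn [0.0001 0.     0.0005] deg [0.01 0.01 0.09]
B n 7775 centre [0.5192 0.2241 0.1772] yaw 6.3 tilt deg 0.02 len 0.0544 res 0.0004
```

View pics/w8.png

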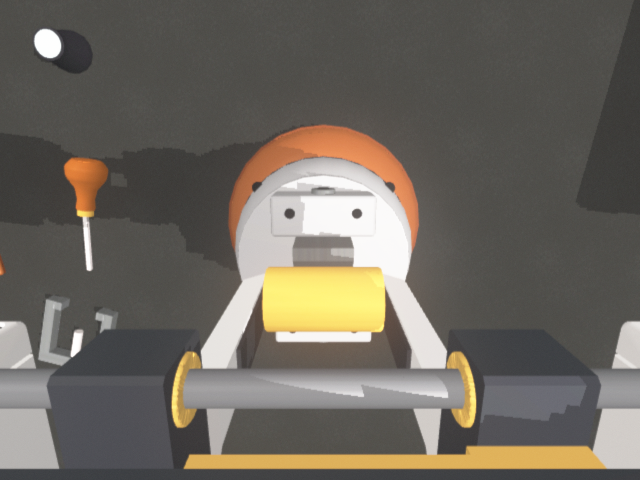

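The blank is over the groove with the V-block centred under it at (323,250). There are 7 mm left, so I'll creep down in small rows and watch the force.

```bash

python3 -m handwheel '[{"jaw":0,"delta_pos":[0.007,0.001,0],"turn":[0,0,0]},{"jaw":0,"delta_pos":[0.013,0.001,0],"turn":[0,0,0]},{"jaw":0,"delta_pos":[0.02,0.001,0],"turn":[0,0,0]},{"jaw":0,"delta_pos":[0.026,0.001,0],"turn":[0,0,0]},{"jaw":0,"delta_pos":[0.033,0.001,0],"turn":[0,0,0]},{"jaw":0,"delta_pos":[0.033,0.001,0],"turn":[0,0,0]},{"jaw":0,"delta_pos":[0.033,0.001,0],"turn":[0,0,0]}]'
python3 -m handwheel '[{"jaw":0,"delta_pos":[0.004,0,0],"turn":[0,0,0]},{"jaw":0,"delta_pos":[0.007,0,0],"turn":[0,0,0]},{"jaw":0,"delta_pos":[0.007,0,0],"turn":[0,0,0]}]'
```

```text
clock: 10.42
tool_pos: [0.5198, 0.2245, 0.1632]
ee_rot: [0.527, -0.471, -0.526, -0.472]
contact_force: [-0.9, 0.2, -3.8]
gripper_width: 0.0558
clock: 10.67
tool_pos: [0.5198, 0.2245, 0.1621]
ee_rot: [0.527, -0.471, -0.527, -0.472]
contact_force: [0.4, -0.2, -3.8]
gripper_width: 0.0558
```

```bash

python3 -m handwheel '[{"jaw":0,"delta_pos":[0.003,0,0],"turn":[0,0,0]},{"jaw":0,"delta_pos":[0.005,0,0],"turn":[0,0,0]},{"jaw":0,"delta_pos":[0.005,0,0],"turn":[0,0,0]}]'
python3 -m handwheel '[{"jaw":0,"delta_pos":[0.003,0,0],"turn":[0,0,0]},{"jaw":0,"delta_pos":[0.003,0,0],"turn":[0,0,0]},{"jaw":0,"delta_pos":[0.003,0,0],"turn":[0,0,0]}]'
```

```text
clock: 10.92
tool_pos: [0.5197, 0.2245, 0.1612]
ee_rot: [0.527, -0.471, -0.527, -0.472]
contact_force: [0.3, -0.4, -3.3]
gripper_width: 0.056
clock: 11.17
tool_pos: [0.5198, 0.2245, 0.1609]
ee_rot: [0.527, -0.471, -0.526, -0.472]
contact_force: [-0.2, 0.4, -2.6]
gripper_width: 0.0555
```

```bash

python3 -m handwheel '[{"jaw":0,"delta_pos":[0.003,0,0],"turn":[0,0,0]},{"jaw":0,"delta_pos":[0.003,0,0],"turn":[0,0,0]},{"jaw":0,"delta_pos":[0.003,0,0],"turn":[0,0,0]}]'
python3 -m handwheel '[{"jaw":0,"delta_pos":[0.003,0,0],"turn":[0,0,0]},{"jaw":0,"delta_pos":[0.003,0,0],"turn":[0,0,0]},{"jaw":0,"delta_pos":[0.003,0,0],"turn":[0,0,0]}]'
```

```text
clock: 11.42
tool_pos: [0.5198, 0.2245, 0.1609]
ee_rot: [0.527, -0.471, -0.526, -0.472]
contact_force: [-1.8, -0.2, 0.6]
gripper_width: 0.0561
clock: 11.67
tool_pos: [0.5198, 0.2245, 0.1609]
ee_rot: [0.527, -0.471, -0.526, -0.472]
contact_force: [-0.8, -0.3, 3.1]
gripper_width: 0.0556
```

```bash

python3 -m handwheel '[{"jaw":0,"delta_pos":[0.004,0,0],"turn":[0,0,0]},{"jaw":0,"delta_pos":[0.006,0,0],"turn":[0,0,0]},{"jaw":0,"delta_pos":[0.006,0,0],"turn":[0,0,0]}]' 60
python3 -m handwheel '[{"jaw":0,"delta_pos":[0.006,0.001,0],"turn":[0,0,0]},{"jaw":0,"delta_pos":[0.008,0.001,0],"turn":[0,0,0]},{"jaw":0,"delta_pos":[0.008,0.001,0],"turn":[0,0,0]}]'
```

```text
clock: 11.92
tool_pos: [0.5199, 0.2245, 0.1609]
ee_rot: [0.527, -0.471, -0.526, -0.472]
contact_force: [-2.2, -1.0, 6.0]
gripper_width: 0.0556
clock: 12.17
tool_pos: [0.5199, 0.2245, 0.1608]
ee_rot: [0.528, -0.471, -0.526, -0.473]
contact_force: [-2.7, -1.2, 7.4]
gripper_width: 0.0556
```

```bash

python3 -m handwheel '[{"jaw":0,"delta_pos":[0.01,0.003,0],"turn":[0,0,0]},{"jaw":0,"delta_pos":[0.012,0.004,0],"turn":[0,0,0]},{"jaw":0,"delta_pos":[0.012,0.004,0],"turn":[0,0,0]}]'
python3 -m handwheel '[{"jaw":0,"delta_pos":[0.013,0.004,0],"turn":[0,0,0]},{"jaw":0,"delta_pos":[0.014,0.004,0],"turn":[0,0,0]},{"jaw":0,"delta_pos":[0.014,0.004,0],"turn":[0,0,0]}]'
python3 -c "
from h import *
plan([.5196,.2244,.161],np.radians(96.3))"
```

```text
clock: 12.42
tool_pos: [0.5199, 0.2245, 0.1608]
ee_rot: [0.528, -0.47, -0.525, -0.473]
contact_force: [-2.3, -1.0, 8.7]
gripper_width: 0.0557
clock: 12.67
tool_pos: [0.5199, 0.2245, 0.1608]
ee_rot: [0.529, -0.469, -0.525, -0.474]
contact_force: [-2.3, -0.6, 11.4]
gripper_width: 0.0556
t 12.67 q [ 2.850e-01  2.860e-01  1.604e+00 -1.000e-03  1.242e+00 -1.395e+00] pos [0.5199 0.2245 0.1608] F [-2.27 -0.56 11.41] w 0.0556
axes x [ 0.009  0.002 -1.   ] y [-0.994 -0.11  -0.009] z [-0.11   0.994  0.001]
world d [-0.0003 -0.0001  0.0002] share shift [-0.0015  0.0021 -0.0006] share turn [0.0001 0.0002 0.0028] deg [0.02 0.04 0.5 ]
```

```bash

python3 -m handwheel '[{"jaw":0,"delta_pos":[0.014,0.005,0],"turn":[0,0,0.003]},{"jaw":0,"delta_pos":[0.015,0.006,0],"turn":[0,0,0.003]},{"jaw":0,"delta_pos":[0.015,0.006,0],"turn":[0,0,0.003]}]'
python3 -c "
from h import *
for i in range(3):
  plan([.5196,.2244,.161],np.radians(96.3)); 
  if i<2: c=cams.capture('wrist')"
```

```text
clock: 12.92
tool_pos: [0.5199, 0.2245, 0.1608]
ee_rot: [0.527, -0.471, -0.526, -0.473]
contact_force: [-2.9, -0.7, 12.0]
gripper_width: 0.0555
t 12.92 q [ 0.285  0.29   1.599  0.     1.25  -1.397] pos [0.5199 0.2245 0.1608] F [-2.87 -0.71 12.03] w 0.0555
axes x [ 0.002  0.001 -1.   ] y [-0.994 -0.11  -0.002] z [-0.11   0.994  0.001]
world d [-0.0003 -0.0001  0.0002] share shift [-0.0014  0.0019 -0.0008] share turn [0.0002 0.0003 0.0008] deg [0.03 0.05 0.14]
t 12.97 q [ 0.285  0.29   1.599  0.     1.25  -1.397] pos [0.5199 0.2245 0.1608] F [-3.09 -1.43 11.07] w 0.0554
axes x [ 0.002  0.001 -1.   ] y [-0.994 -0.11  -0.003] z [-0.11   0.994  0.001]
world d [-0.0003 -0.0001  0.0002] share shift [-0.0015  0.0019 -0.0007] share turn [0.0001 0.0003 0.0008] deg [0.03 0.05 0.14]
t 13.02 q [ 0.285  0.29   1.599  0.     1.25  -1.397] pos [0.5199 0.2246 0.1608] F [-3.62 -1.59 10.32] w 0.0558
axes x [ 0.002  0.001 -1.   ] y [-0.994 -0.11  -0.003] z [-0.11   0.994  0.001]
world d [-0.0003 -0.0002  0.0002] share shift [-0.0013  0.002  -0.0008] share turn [0.0002 0.0003 0.0008] deg [0.03 0.05 0.15]
```

```bash

python3 -m handwheel '[{"jaw":0,"delta_pos":[0.016,0.01,0],"turn":[0,0,0.001]},{"jaw":0,"delta_pos":[0.018,0.012,0],"turn":[0,0,0.001]},{"jaw":0,"delta_pos":[0.018,0.012,0],"turn":[0,0,0.001]},{"jaw":0,"delta_pos":[0.018,0.012,0],"turn":[0,0,0.001]}]'
python3 -c "
from h import *
for i in range(3):
  s=manip.read_state(); print(s['contact_force'],s['tool_pos']); 
  if i<2: c=cams.capture('wrist')
plan([.5196,.2244,.161],np.radians(96.3)); 
"
```

```text
clock: 13.35
tool_pos: [0.5199, 0.2246, 0.1608]
ee_rot: [0.528, -0.47, -0.526, -0.473]
contact_force: [-1.7, -0.2, 11.4]
gripper_width: 0.0555
[-1.69158315 -0.19587112 11.36679147] [0.51985664 0.22455282 0.16078477]
[-1.53529686 -0.01590127 13.07023303] [0.51985861 0.22455267 0.16080056]
[-2.0026483  -0.96481976 12.7995174 ] [0.51985529 0.22454631 0.1607791 ]
t 13.45 q [ 0.285  0.289  1.601  0.     1.247 -1.397] pos [0.5199 0.2245 0.1608] F [-2.   -0.96 12.8 ] w 0.0556
axes x [ 0.005  0.002 -1.   ] y [-0.994 -0.11  -0.005] z [-0.11   0.994  0.001]
world d [-0.0003 -0.0001  0.0002] share shift [-0.0015  0.0018 -0.0008] share turn [0.0002 0.0004 0.0015] deg [0.03 0.07 0.27]
```

```bash

python3 -m handwheel '[{"jaw":0,"delta_pos":[0.02,0.015,0],"turn":[0,0,0.001]},{"jaw":0,"delta_pos":[0.023,0.018,0],"turn":[0,0,0.001]},{"jaw":0,"delta_pos":[0.023,0.02,0],"turn":[0,0,0.001]},{"jaw":0,"delta_pos":[0.023,0.02,0],"turn":[0,0,0.001]}]'
python3 -c "
from h import *
F=[]
for i in range(6):
  s=manip.read_state(); F.append(s['contact_force']); c=cams.capture('wrist')
print(np.round(F,1),s['ft_torque'])
plan([.5196,.2244,.161],np.radians(96.3)); 
cap('wrist','w9');cap('scene','sc9');cap('side','s9')
from fit import fitB
c=dict(np.load('pics/w9.npz'))
fitB(cloud(c),np.array([.5196,.2244,.171]),cv2.cvtColor(c['img'],cv2.COLOR_RGB2HSV))
"
```

```text
clock: 13.78
tool_pos: [0.5199, 0.2245, 0.1608]
ee_rot: [0.529, -0.469, -0.525, -0.475]
contact_force: [-0.6, -1.0, 14.4]
gripper_width: 0.0554
[[-0.6 -1.  14.4]
 [-1.7 -1.1 14.6]
 [-0.8 -1.8 14.4]
 [-0.5 -1.9 14.8]
 [-1.5 -2.3 13.1]
 [-0.9 -1.8 14.3]] [-0.28833639  0.1624963  -0.04432061]
t 14.08 q [ 0.285  0.286  1.605 -0.     1.241 -1.396] pos [0.5199 0.2245 0.1608] F [-1.18 -0.59 14.12] w 0.0555
axes x [ 0.009  0.003 -1.   ] y [-0.994 -0.11  -0.01 ] z [-0.11   0.994  0.002]
world d [-0.0003 -0.0001  0.0002] share shift [-0.0016  0.0018 -0.0008] share turn [0.0002 0.0005 0.0031] deg [0.03 0.09 0.55]
B n 7755 centre [0.5192 0.2242 0.1702] yaw 6.35 tilt deg 0.18 len 0.0543 res 0.0004
```

View pics/w9.png

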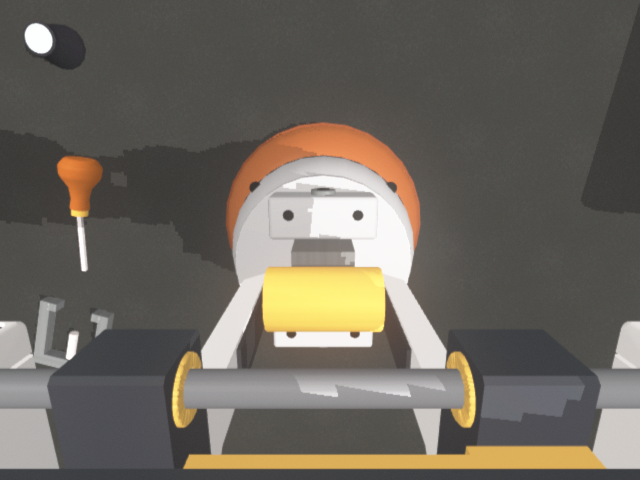

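View pics/s9.png

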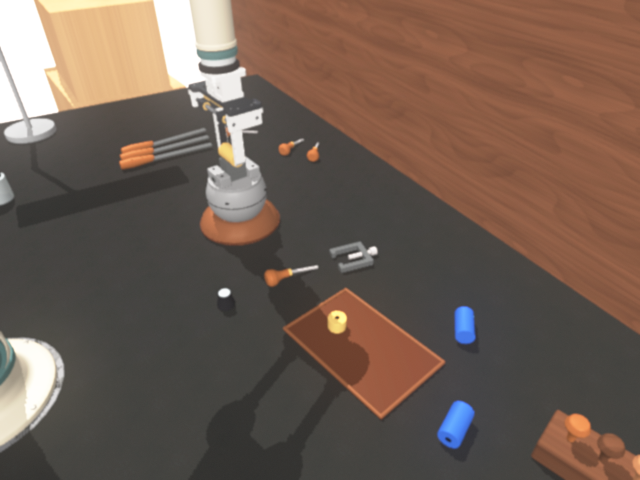

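The wrist fit puts the blank at (0.5192, 0.2242, 0.1702). The groove seat fitted from the same camera was (0.5192, 0.2239, 0.1703), with yaw 6.35° against about 6.3°. The push is steady at about 14 N with about 1 N sideways, so the load is balanced on both faces. In the side view the blank sits in the V at (228,153), and the stub, graver, clamp and loupe have not moved. I'll hand in now.

```bash
python3 -c "
from h import *
print(manip.hand_in()); s=manip.read_state(); print(s['clock'],s['contact_force'],s['tool_pos'],s['gripper_width'])"
```

```text
the job is handed in; nothing more can be done
None
the job is handed in; nothing more can be done
```

I gripped the long blank by its flat ends, lifted it off the mat and lowered it slowly into the V. It was handed in at about 14 s, held with a 60 N grip and pressed down.

**Position:** In the wrist camera, the blank's centre was within 0.3 mm of the fitted seat point in every axis. Its direction was within about 0.1° of the groove.

**Push:** The force was steady at about 14 N down, with about 1 N across the groove and 1–2 N along it. I estimate 12–13 N on each V face from that, but could not measure the face loads directly.

**Left alone:** The last pictures showed the stub, graver, clamp and loupe in their starting places. I did not measure them again.

**Checks that disagreed:**
- **Fixed cameras:** The two fixed cameras placed the seat 3–4 mm to either side of the wrist camera's figure, and one gave a groove angle of 13°. I trusted the wrist camera because it saw the groove and the blank in the same picture.
- **Tool tilt:** The tool ended tilted about 0.5° about the groove axis.
- **Final state:** No readings came back after hand-in, so I can't confirm the final second.

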